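Fill the gap in the covered paint rack

ROBOT

A 7-joint arm with a two-finger parallel gripper is mounted at the origin on the work surface; the furniture and walls round the work are solid. World frame = base frame: x ahead of the robot, y to its left, z up, the work surface at z = 0. Lengths are in m, angles in rad, forces in N, time in s.
With the tool pointing down it reaches from about 0.425 to 0.925 m from the base axis. Payload 6.8 kg.
Tool frame: the origin (TCP) lies at the very end of the fingers, on their centre line; the grasp point (between the pads) lies r.grasp_offset behind it (r.grasp_offset is the distance from the TCP to the grasp point, in m); z points along the fingers, y is the direction in which the jaws open and shut (so a half turn about z gives the same grasp; the last joint's range is limited). The gripper opens to 85 mm and grips with 20 to 120 N. Pads are 22 mm wide; open, the fingers measure 114 mm over their backs; the gripper's body (76 mm by 85 mm) begins 54 mm behind the grasp point. The pads swing forward as they close: fully open they stand 13 mm farther back than shut.
Start: joints at [-1.303, 0.477, 0.022, 1.555, -0.011, 1.109, -0.083], TCP at [0.248, 0.628, 0.231] pointing down, gripper open.
Joint ranges: [-2.96, 2.96], [-0.34, 2.1], [-1.41, 1.46], [0.24, 2.44], [-1.37, 4.51], [0.17, 1.92], [-2.96, 2.96]. Speed limits (rad/s): [2.39, 2.39, 3.14, 3.14, 3.14, 3.14, 3.14].

INTERFACE

Orientations are given as a rotation vector (axis times angle).
In Python, from bench import r gives the robot as it stands.
- The arm moves only by the shell command python3 -m jog 'ROWS' [FORCE]. ROWS is JSON, one flat list of numbers, 7 for each row, row after row: the turn, a rotation vector about the tool's x, y, z normalised to -1 to 1, where 1 is 180 degrees, then the shift along the tool's x, y, z normalised to -1 to 1, where 1 is 200 mm, then the opening, from 0 (shut) to 1 (fully open). In form: [wx, wy, wz, x, y, z, hand, wx, wy, wz, x, y, z, hand, ...]. A call has 1 to 12 rows; each row is the pose to reach, as a shift and turn from the pose measured when the call began, along the tool's axes at that moment, turning the shorter way round; what a row does not reach only later rows make up. A row lasts 1/10 s, in which the tool goes at most 50 mm and 8.59 degrees, less where a joint would pass 70% of its speed; a pose out of reach is approached as far as the arm can. A call with a number of a shift or a turn outside -1 to 1 is refused whole. A call with a gripper value outside its range is refused whole. The fingers move at their own pace and stop on an object; FORCE is the grip in N (left out, the last holds). Time passes only in rows, so rows that repeat a pose let the fingers close. It gives the time, the measured TCP pose, the force and the opening at its end, in the units of the state.
- r.get_obs(): the state, without advancing time (a new reading comes with each control period).
- r.grab_frame(name): name is "scene" or "top"; returns the picture (400x640x3 uint8, red, green, blue); there is no depth.
- r.calibration(name): a dict with "K" (3x3 intrinsics, pixels), "dist_coeffs" ([k1, k2, p1, p2, k3] as OpenCV has them; the pictures are not rectified), "origin" and "rotation" of the camera in the world. Camera axes: x right, y up, looking along -z (the intrinsics and any distortion apply to the point x, -y, -z); pixel columns grow to the right and rows downward; lengths in m; the calibration is good to about 2 mm. A picture is of the moment at which its call begins. calibration takes no time and is no camera call.
- r.hand_in(): hands the job in, once; it reports no verdict.
The state is a dict: "clock": time; "joints": joint angles; "qvel": joint speeds; "tau": joint torques, N m; "tcp_pos": TCP position; "orientation": TCP orientation; "contact_force": force on the tool from outside, world axes, zero at the start; "moment": the same for the moment, N m; "grip_width": finger opening in m.
Only numpy, scipy, OpenCV 4.12 (cv2) and the standard library are available. Lean on these libraries where they do the work, as an engineer would, in place of code of your own. Each camera call takes 0.05 s, during which the arm holds its last target.

TASK

Lift the blue cover off the paint rack and stand it on the table beside the rack, the same way up. Three of the rack's four pockets hold pots: stand the red paint pot upright in the empty one, down on the pocket's floor. Set the cover and the pot down, do not drop them.

Things in the scene. Friction and masses are not known exactly. Their poses are not given: they have to be found in the camera images.
- rack: Pale wooden block fixed on the table, 68 (x) x 236 (y) x 12 mm high, with four round pockets, 49 mm across, 8 mm deep (floor 4 mm above the table), at y = -87, -29, 29, 87 mm. Three hold black-capped pots, 33 mm across, standing to 38 mm; which pocket is empty varies, and the cover hides it. Origin: centre of the underside; z up.
- cover: Blue loose cover, a box open below, 92 (x) x 260 (y) x 48 mm high, under 0.25 kg, on the table over the rack, axes as the rack's. Black bar grip on top along y: 16 mm thick, 80 long, 62 to 78 mm above the lower edge. Origin: centre of the lower edge. Raise it 45 mm to clear the pots. The table between rack and robot, right of the row of three loose things, is clear to hold it.
- red_pot: Loose paint pot with a red cap, a cylinder 33 mm across and 34 mm high, upright on the table. It stands left in front of the robot in a row along the world's y with a white pot (38 x 42 mm high) and a square bottle with a green cap (39 x 68 mm high), in any order; fingers closing along x have room. Origin: centre of the underside; z up.
- empty_pocket (a point): Centre of the floor of the rack's empty pocket (49 mm across, 8 mm deep), 4 mm above the table; axes as the rack's. Fingers have room along the rack's x; other pots stand 58 mm away along its y.
There are look-alikes about, which are no part of the job. Several things look just like the red_pot: the one meant starts farthest to the robot's left.

How it is judged:
At the end, for the whole second after the job is handed in: Red pot in the pocket that was empty: within 12 mm of its centre, underside below 9 mm, within 10 degrees of upright. Cover right way up on the table: lower edge within 6 mm of it, within 5.7 degrees of level, centre over 70 mm from the rack's. Both at rest (horizontal distance between red_pot and empty_pocket below 0.012 m and height (world z) of red_pot below 0.009 m and angle between red_pot's own z axis and vertical below 0.17 rad and linear speed of each of red_pot, cover below 0.02 m/s and height (world z) of cover below 0.006 m and angle between cover's own z axis and vertical below 0.1 rad and horizontal distance between cover and rack above 0.07 m); the robot touches nothing.
It fails at once if the red pot was dropped (fell free at more than 0.75 m/s, about 30 mm) (linear speed of red_pot above 0.75 m/s and contact force between red_pot and the fingers below 0.05 N).
It fails at once if the cover was dropped (fell free at more than 0.75 m/s, about 30 mm) (linear speed of cover above 0.75 m/s and contact force between cover and the fingers below 0.05 N).
It also fails if it takes over 54 s, if anything falls off the work surface, if the arm or the gripper's body presses on something with over 40 N, if the wrist force passes 120 N, or if a joint passes its speed limit or range.

## Working session

There is one attempt and no reset: what is moved stays moved. The work goes in short steps, Python scripts to look and compute and a shell command to move; the robot and the scene stay as the last step left them, time stands still between calls to the robot, and variables do not carry over. Pictures are saved under pics/ and viewed, and the job is handed in when it is done.

```bash
ls; mkdir -p pics; python3 - <<'E'
from bench import r
import cv2
o=r.get_obs()
for k in o: print(k,o[k])
print(r.grasp_offset)
for n in("scene","top"):
    print(n,r.calibration(n))
    cv2.imwrite(f"pics/{n}0.png",cv2.cvtColor(r.grab_frame(n),cv2.COLOR_RGB2BGR))
E
```

```text
pics
clock 0.0
joints [-1.30309576  0.47778492  0.02232816  1.55648397 -0.01150054  1.10927138
 -0.08310153]
qvel [-0.0013847   0.00091932 -0.00178014  0.00041358 -0.00014088  0.00076252
 -0.00031379]
tau [ 1.58323005e-04 -5.96449220e+01  1.60827778e+00 -2.81201130e+01
  1.25066412e-02  9.18955629e-03  1.60478385e-05]
tcp_pos [0.24752418 0.62733277 0.23032193]
orientation [-5.86752881e-01 -3.08609552e+00  2.83862845e-03]
contact_force [0.04849613 0.52330335 0.967727  ]
moment [ 0.06741776 -0.02896049  0.02251272]
grip_width 0.08523968295318157
0.0187
scene {'K': array([[480.5989601 ,   0.        , 322.04273594],
       [  0.        , 480.5989601 , 194.31043457],
       [  0.        ,   0.        ,   1.        ]]), 'dist_coeffs': array([-0.10347769,  0.        ,  0.        ,  0.        ,  0.        ]), 'origin': array([ 0.01722001, -0.52947337,  0.43128701]), 'rotation': array([ 1.08068644, -0.38310576, -0.56329488])}
top {'K': array([[475.69209828,   0.        , 324.18997859],
       [  0.        , 475.69209828, 198.94320198],
       [  0.        ,   0.        ,   1.        ]]), 'dist_coeffs': array([-0.11109676,  0.        ,  0.        ,  0.        ,  0.        ]), 'origin': array([0.32947879, 0.15089018, 0.94267813]), 'rotation': array([ 0.17068911, -0.16797972, -1.59438192])}
```

View pics/scene0.png

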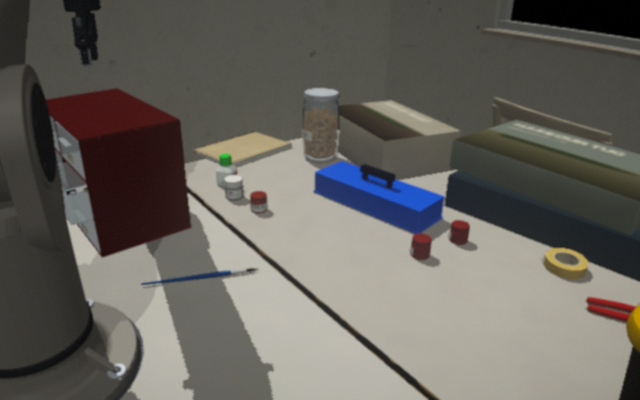

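View pics/top0.png

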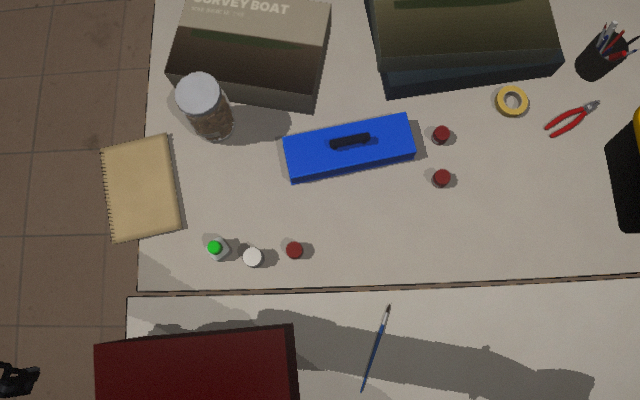

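Candidates for the red pot in the top view are (294,250), (441,135) and (442,178). The one farthest left (+y), in the row with the white pot and green-capped bottle, is (294,250). I'll check it with a close crop and the measured positions.

```bash
cat > h.py <<'E'
from bench import r
import cv2, numpy as np
from scipy.spatial.transform import Rotation as R
def ray(n,px):
    c=r.calibration(n)
    p=cv2.undistortPoints(np.array(px,float).reshape(-1,1,2),c["K"],c["dist_coeffs"]).reshape(-1,2)
    d=np.c_[p[:,0],-p[:,1],-np.ones(len(p))]
    return np.array(c["origin"]), d@R.from_rotvec(c["rotation"]).as_matrix().T
def onz(n,px,z):
    o,d=ray(n,px); return o+d*((z-o[2])/d[:,2])[:,None]
def proj(n,P):
    c=r.calibration(n); q=(np.atleast_2d(P)-c["origin"])@R.from_rotvec(c["rotation"]).as_matrix()
    q=q*[1,-1,-1]; return cv2.projectPoints(q.reshape(-1,1,3),np.zeros(3),np.zeros(3),c["K"],c["dist_coeffs"])[0].reshape(-1,2)
def tri(a,b):
    (o1,d1),(o2,d2)=ray("top",[a]),ray("scene",[b]); d1=d1[0];d2=d2[0]
    s=np.linalg.lstsq(np.c_[d1,-d2],o2-o1,rcond=None)[0]
    A=o1+s[0]*d1;B=o2+s[1]*d2; return (A+B)/2,np.linalg.norm(A-B)
def blobs(img,lo,hi,amin=40):
    hsv=cv2.cvtColor(img,cv2.COLOR_RGB2HSV); m=cv2.inRange(hsv,np.array(lo),np.array(hi))
    n,l,s,c=cv2.connectedComponentsWithStats(m)
    return [(c[i].round(1),s[i],(l==i).astype(np.uint8)) for i in range(1,n) if s[i,4]>=amin]
E
python3 - <<'E'
from h import *
t=cv2.cvtColor(cv2.imread("pics/top0.png"),cv2.COLOR_BGR2RGB)
s=cv2.cvtColor(cv2.imread("pics/scene0.png"),cv2.COLOR_BGR2RGB)
for n,im in(("top",t),("scene",s)):
    for c,st,m in blobs(im,(110,110,40),(125,255,255),500):
        print(n,"blue",c,st); k=max(cv2.findContours(m,0,2)[0],key=cv2.contourArea)
        k=cv2.convexHull(k); a=cv2.approxPolyDP(k,5,True).reshape(-1,2); print(a.tolist())
        if n=="top": print(onz(n,a,.048).round(4).tolist())
    for lo,hi in(((0,120,40),(8,255,255)),((170,120,40),(180,255,255))):
        for c,st,m in blobs(im,lo,hi): print(n,"red",c,st.tolist(), onz(n,[c],.034).round(4))
cv2.imwrite("pics/c1.png",cv2.cvtColor(cv2.resize(t[215:285,190:330],None,fx=5,fy=5,interpolation=cv2.INTER_CUBIC),cv2.COLOR_RGB2BGR))
cv2.imwrite("pics/c2.png",cv2.cvtColor(cv2.resize(t[95:195,270:430],None,fx=5,fy=5,interpolation=cv2.INTER_CUBIC),cv2.COLOR_RGB2BGR))
E
```

```text
top blue [348.6 148. ] [ 282  112  135   73 5894]
[[405, 112], [413, 158], [291, 184], [283, 137]]
[[0.6991, -0.0188, 0.048], [0.6017, -0.0278, 0.048], [0.5563, 0.213, 0.048], [0.6531, 0.2276, 0.048]]
top red [613.9  40.4] [602, 31, 22, 22, 80] [[ 0.8722 -0.5124  0.034 ]]
top red [617.2  55. ] [609, 50, 18, 11, 104] [[ 0.8355 -0.5125  0.034 ]]
top red [565.9 121. ] [545, 107, 42, 31, 396] [[ 0.6792 -0.3618  0.034 ]]
top red [441.9 132.6] [434, 126, 16, 14, 149] [[ 0.6583 -0.0938  0.034 ]]
top red [441.8 176.7] [434, 169, 16, 16, 183] [[ 0.5657 -0.0855  0.034 ]]
top red [293.6 249.5] [286, 242, 16, 16, 206] [[0.4305 0.211  0.034 ]]
top red [194.5 366.3] [93, 328, 198, 72, 9292] [[0.217  0.3998 0.034 ]]
top red [205.  371.5] [195, 366, 24, 12, 68] [[0.2074 0.3799 0.034 ]]
top red [186.9 386.4] [172, 369, 32, 31, 202] [[0.1806 0.414  0.034 ]]
top red [212.9 385.3] [203, 375, 23, 24, 133] [[0.1824 0.3651 0.034 ]]
top red [269.9 388.2] [263, 383, 16, 11, 45] [[0.1758 0.2595 0.034 ]]
top red [146.3 392.2] [140, 388, 12, 11, 40] [[0.1699 0.4915 0.034 ]]
top red [223.4 394.8] [215, 389, 17, 11, 57] [[0.1651 0.3456 0.034 ]]
scene blue [379.9 196.3] [ 315  161  129   72 4956]
[[316, 172], [343, 161], [441, 195], [441, 217], [413, 232], [316, 192]]
scene red [133.7 150.1] [45, 89, 140, 163, 7072] [[0.3074 0.5886 0.034 ]]
scene red [257.8 195.2] [251, 192, 14, 8, 85] [[0.4265 0.2025 0.034 ]]
scene red [460.7 227.1] [452, 221, 17, 17, 155] [[ 0.6486 -0.1052  0.034 ]]
scene red [422.1 238.6] [413, 234, 18, 10, 117] [[ 0.5638 -0.0926  0.034 ]]
scene red [609.2 308.1] [587, 298, 48, 23, 599] [[ 0.6351 -0.3736  0.034 ]]
```

View pics/c1.png

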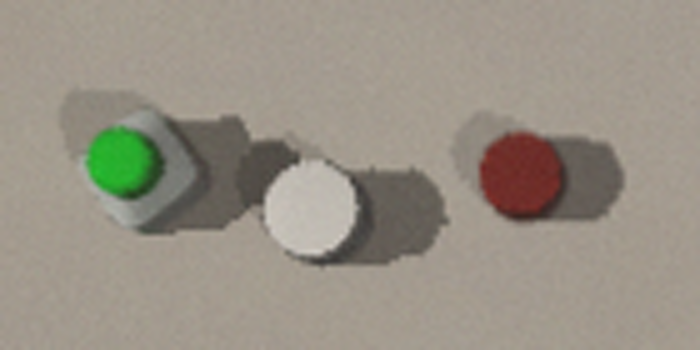

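View pics/c2.png

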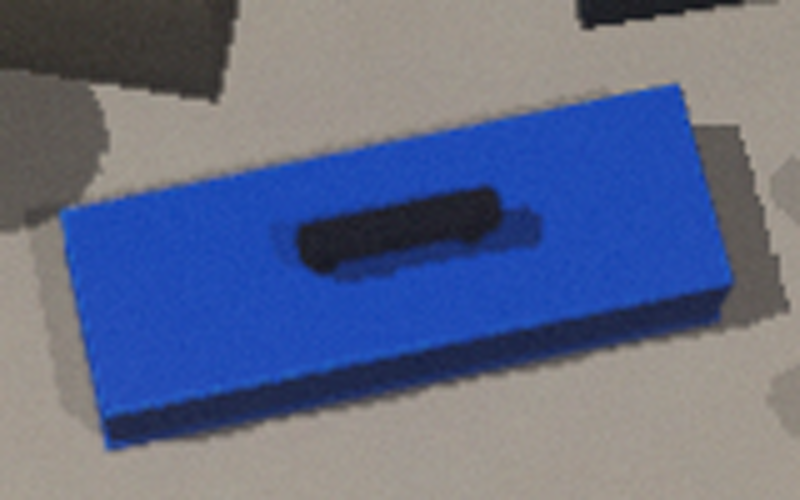

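The crop shows a red-capped round pot at (294,250), right of the white pot and green-capped bottle, so that is the one. The cover's top corners are near (282,137), (406,112), (416,152) and (291,178), with the black grip around (350,140).

```bash
python3 - <<'E'
from h import *
px=np.array([[62,211],[682,85],[732,287],[105,415]])
px=(px+.5)/5-.5+[270,95]
P=onz("top",px,.048); print(P.round(4)); 
print("sides",[np.linalg.norm(P[i]-P[(i+1)%4]).round(4) for i in range(4)])
c=P.mean(0); u=(P[0]+P[3]-P[1]-P[2])[:2]; yaw=np.arctan2(-u[0],u[1]); print("centre",c.round(4),"yaw deg",np.degrees(yaw))
t=cv2.cvtColor(cv2.imread("pics/top0.png"),cv2.COLOR_BGR2RGB)
s=cv2.cvtColor(cv2.imread("pics/scene0.png"),cv2.COLOR_BGR2RGB)
for n,im,(x0,y0,x1,y1) in(("top",t,(320,125,380,155)),("scene",s,(355,160,402,190))):
    g=(im[y0:y1,x0:x1].max(2)<55).astype(np.uint8)
    q=cv2.findNonZero(g).reshape(-1,2)+[x0,y0]
    rect=cv2.minAreaRect(q.astype(np.float32)); print(n,len(q),rect)
    e=cv2.boxPoints(rect)
    if n=="top": print("bar",onz(n,[rect[0]],.075).round(4),onz(n,e,.075).round(4).tolist())
# Cover prediction reproj in scene
Rz=R.from_euler('z',yaw).as_matrix()
B=np.array([[x,y,.048] for x,y in((-.046,-.13),(.046,-.13),(.046,.13),(-.046,.13))])
print(proj("scene",B@Rz.T+[c[0],c[1],0]).round(1).tolist())
print(proj("top",B@Rz.T+[c[0],c[1],0]).round(1).tolist())
# pot both views (top cap centre)
o=r.get_obs(); print(R.from_rotvec(o['orientation']).as_matrix().round(4))
E
```

```text
[[ 0.6536  0.2296  0.048 ]
 [ 0.6999 -0.0209  0.048 ]
 [ 0.614  -0.0347  0.048 ]
 [ 0.5692  0.2136  0.048 ]]
sides [np.float64(0.2547), np.float64(0.0871), np.float64(0.2523), np.float64(0.086)]
centre [0.6342 0.0969 0.048 ] yaw deg 10.348342399139401
top 329 ((349.4145202636719, 140.58665466308594), (9.083483695983887, 39.81199645996094), 78.31063079833984)
bar [[0.632  0.0977 0.075 ]] [[0.634, 0.1368, 0.075], [0.6482, 0.0611, 0.075], [0.63, 0.0585, 0.075], [0.616, 0.1339, 0.075]]
scene 302 ((376.32293701171875, 175.363037109375), (35.11152648925781, 14.252259254455566), 19.29004669189453)
[[419.1, 211.0], [445.1, 195.2], [341.0, 159.4], [312.3, 170.5]]
[[418.4, 152.8], [406.8, 110.3], [280.3, 135.7], [289.1, 179.4]]
[[-9.302e-01  3.670e-01 -5.000e-04]
 [ 3.670e-01  9.302e-01 -1.500e-03]
 [-1.000e-04 -1.600e-03 -1.000e+00]]
```

```bash
python3 - <<'E'
from h import *
for nm,a,b in(("cabinet corner",(292,324),(180,121)),("jar",(198,87),(321,95)),("bar",(349.4,140.6),(377,173)),("book corner",(330,3),(457,131)),("redcap",(293.6,249.5),(258.5,196))):
    p,e=tri(a,b); print(nm,p.round(3),"gap",e.round(4))
o=r.get_obs(); M=R.from_rotvec(o['orientation']).as_matrix()
T=np.array([.633,.097,.15]); print("dtool mm/200", (M.T@(T-o['tcp_pos'])/.2).round(3))
E
```

```text
cabinet corner [0.294 0.206 0.203] gap 0.0094
jar [0.71  0.374 0.158] gap 0.0104
bar [0.635 0.097 0.068] gap 0.0012
book corner [0.92  0.127 0.098] gap 0.0049
redcap [0.432 0.211 0.027] gap 0.0015
dtool mm/200 [-2.766 -1.759  0.405]
```

```bash
python3 -m jog '[0,0,0.04,-0.25,-0.05,-0.1,1, 0,0,0.08,-0.5,-0.15,-0.1,1, 0,0,0.12,-0.7,-0.28,-0.1,1, 0,0,0.16,-0.88,-0.45,-0.1,1, 0,0,0.18,-1,-0.6,-0.1,1, 0,0,0.18,-1,-0.64,-0.1,1]' 40
python3 - <<'E'
from h import *
o=r.get_obs(); M=R.from_rotvec(o['orientation']).as_matrix()
T=np.array([.633,.097,.15]); print("d/200", (M.T@(T-o['tcp_pos'])/.2).round(3))
print("joints",o['joints'].round(3),"turn tool z norm",(np.degrees(np.arctan2(M[1,1],M[0,1]))-10.35)/180)
E
```

```text
clock: 0.7
tcp_pos: [0.3905, 0.4283, 0.2505]
orientation: [1.439, 2.79, -0.006]
contact_force: [1.4, -0.6, -0.1]
grip_width: 0.0851
d/200 [-2.051  0.028  0.511]
joints [-1.104  0.305  0.204  1.777 -0.065  1.07  -0.259] turn tool z norm 0.13942453183306103
```

```bash
python3 -m jog '[0,0,0.04,-0.25,0,0,1, 0,0,0.08,-0.5,0,0,1, 0,0,0.12,-0.75,0.01,0,1, 0,0,0.14,-1,0.01,0,1, 0,0,0.14,-1,0.01,0,1]'
python3 - <<'E'
from h import *
o=r.get_obs(); M=R.from_rotvec(o['orientation']).as_matrix()
T=np.array([.633,.097,.15]); print("d/200", (M.T@(T-o['tcp_pos'])/.2).round(3))
print("joints",o['joints'].round(3),"turn tool z norm",(np.degrees(np.arctan2(M[1,1],M[0,1]))-10.35)/180)
E
```

```text
clock: 1.2
tcp_pos: [0.5115, 0.2601, 0.2516]
orientation: [2.022, 2.396, -0.006]
contact_force: [-0.9, 0.1, 0.2]
grip_width: 0.0857
d/200 [-0.902  0.461  0.515]
joints [-0.884  0.301  0.374  1.799 -0.115  1.065 -0.3  ] turn tool z norm -0.0038055038068593463
```

```bash
python3 -m jog '[0,0,-0.004,-0.22,0.1,0.1,1, 0,0,-0.004,-0.45,0.22,0.2,1, 0,0,-0.004,-0.67,0.34,0.3,1, 0,0,-0.004,-0.902,0.461,0.4,1, 0,0,-0.004,-0.902,0.461,0.515,1, 0,0,-0.004,-0.902,0.461,0.515,1, 0,0,-0.004,-0.902,0.461,0.515,1]'
python3 - <<'E'
from h import *
o=r.get_obs(); M=R.from_rotvec(o['orientation']).as_matrix()
T=np.array([.633,.097,.055]); print("d/200", (M.T@(T-o['tcp_pos'])/.2).round(3))
print("joints",o['joints'].round(3),"turn tool z norm",(np.degrees(np.arctan2(M[1,1],M[0,1]))-10.35)/180)
cv2.imwrite("pics/s1.png",cv2.cvtColor(r.grab_frame("scene"),cv2.COLOR_RGB2BGR))
E
```

```text
clock: 1.9
tcp_pos: [0.6323, 0.0976, 0.149]
orientation: [2.008, 2.41, -0.009]
contact_force: [-0.0, -0.1, -0.2]
grip_width: 0.0852
d/200 [0.    0.003 0.47 ]
joints [-0.534  0.527  0.387  1.739 -0.231  0.923  0.128] turn tool z norm 0.0003346422808953796
```

View pics/s1.png

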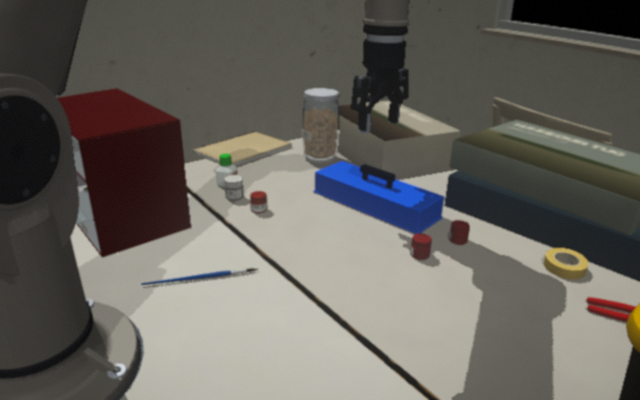

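The gripper at (380,95) is above the grip bar at (377,173), with the jaws across it. Next I descend and grip.

```bash
python3 -m jog '[0,0,0,0,0.003,0.2,1, 0,0,0,0,0.003,0.36,1, 0,0,0,0,0.003,0.47,1, 0,0,0,0,0.003,0.47,1, 0,0,0,0,0.003,0.47,0, 0,0,0,0,0.003,0.47,0, 0,0,0,0,0.003,0.47,0, 0,0,0,0,0.003,0.47,0, 0,0,0,0,0.003,0.47,0, 0,0,0,0,0.003,0.47,0]' 60
```

```text
clock: 2.95
tcp_pos: [0.6343, 0.0984, 0.0569]
orientation: [2.005, 2.41, -0.004]
contact_force: [0.4, 0.3, 4.6]
grip_width: 0.0148
```

```bash
python3 -m jog '[0,0,0,0,0,-0.03,0, 0,0,0,0,0,-0.08,0, 0,0,0,0,0,-0.15,0, 0,0,0,0,0,-0.22,0, 0,0,0,0,0,-0.3,0, 0,0,0,0,0,-0.35,0, 0,0,0,0,0,-0.35,0]'
python3 - <<'E'
from h import *
for n in("scene","top"): cv2.imwrite(f"pics/{n}2.png",cv2.cvtColor(r.grab_frame(n),cv2.COLOR_RGB2BGR))
E
```

```text
clock: 3.65
tcp_pos: [0.6354, 0.099, 0.1293]
orientation: [2.003, 2.409, 0.001]
contact_force: [1.0, 0.3, -1.4]
grip_width: 0.0147
```

View pics/scene2.png

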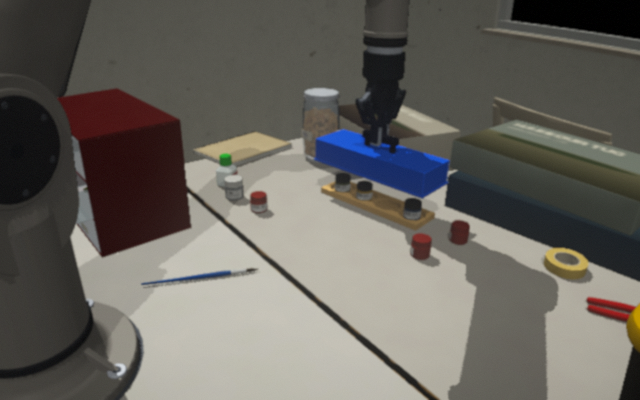

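View pics/top2.png

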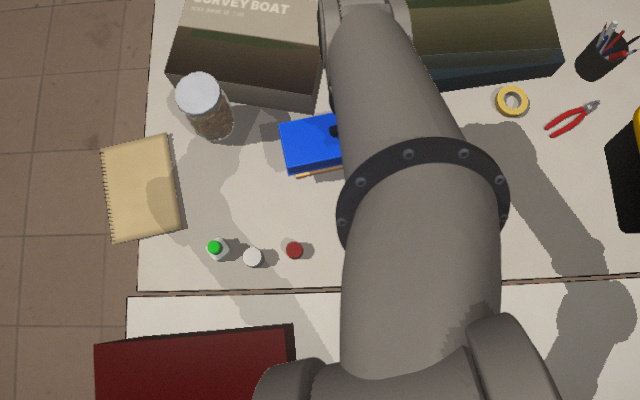

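The scene view shows the cover lifted at (380,160). Pots sit in the rack at (343,183), (364,191) and (413,209), so the third pocket from the left (rack y = -29) is empty. Next I set the cover down at about (0.465,-0.01).

```bash
python3 - <<'E'
from h import *
o=r.get_obs(); M=R.from_rotvec(o['orientation']).as_matrix()
print(onz("top",[(200,290),(320,288),(450,285)],0).round(3).tolist())
for z in(.13,.0572):
  T=np.array([.465,-.01,z]); print("d/200", (M.T@(T-o['tcp_pos'])/.2).round(3))
print("tilt",np.degrees(np.arccos(-M[2,2])), M.round(3).tolist(), o['contact_force'],o['moment'])
E
```

```text
[[0.359, 0.4, 0.0], [0.357, 0.163, 0.0], [0.354, -0.093, 0.0]]
d/200 [-0.382 -0.93  -0.015]
d/200 [-0.379 -0.931  0.349]
tilt 0.3952493044669209 [[-0.182, 0.983, 0.004], [0.983, 0.182, -0.006], [-0.006, 0.003, -1.0]] [-0.56329355 -0.26245226 -2.36609905] [0.10085334 0.00805972 0.04837487]
```

```bash
python3 -m jog '[0,0,0,-0.03,-0.07,0,0, 0,0,0,-0.09,-0.22,0,0, 0,0,0,-0.15,-0.37,0,0, 0,0,0,-0.21,-0.52,0,0, 0,0,0,-0.27,-0.67,0,0, 0,0,0,-0.33,-0.8,0,0, 0,0,0,-0.36,-0.88,0,0, 0,0,0,-0.38,-0.93,0,0, 0,0,0,-0.38,-0.93,0,0, 0,0,0,-0.38,-0.93,0,0]'
python3 - <<'E'
from h import *
o=r.get_obs(); M=R.from_rotvec(o['orientation']).as_matrix()
T=np.array([.465,-.01,.0572]); print("d/200", (M.T@(T-o['tcp_pos'])/.2).round(3), M.round(3).tolist(),o['joints'].round(2),o['tcp_pos'])
for n in("scene","top"): cv2.imwrite(f"pics/{n}3.png",cv2.cvtColor(r.grab_frame(n),cv2.COLOR_RGB2BGR))
E
```

```text
clock: 4.75
tcp_pos: [0.4658, -0.0092, 0.1271]
orientation: [2.003, 2.411, -0.002]
contact_force: [0.4, 0.3, -1.7]
grip_width: 0.0147
d/200 [-0.001 -0.006  0.35 ] [[-0.183, 0.983, 0.005], [0.983, 0.183, -0.006], [-0.006, 0.003, -1.0]] [-0.48  0.29  0.42  2.17 -0.17  0.71  0.24] [ 0.46579536 -0.00917997  0.12710168]
```

View pics/scene3.png

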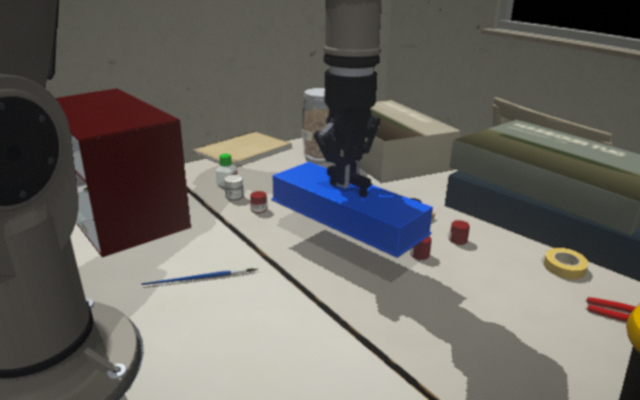

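View pics/top3.png

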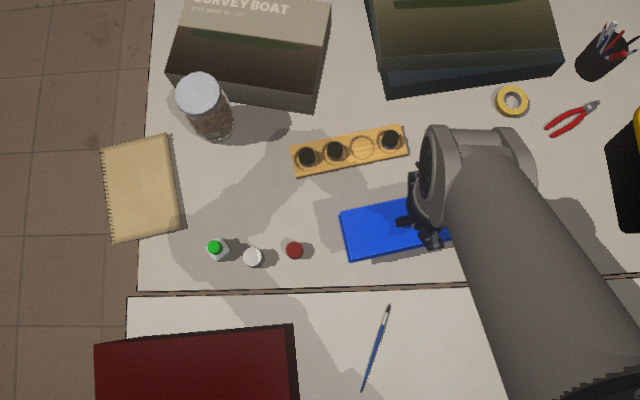

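The cover is held level, its footprint looks clear, and the rack shows the empty pocket at (362,147). I'll lower it.

```bash
python3 -m jog '[0,0,0,0,0,0.05,0, 0,0,0,0,0,0.12,0, 0,0,0,0,0,0.2,0, 0,0,0,0,0,0.27,0, 0,0,0,0,0,0.32,0, 0,0,0,0,0,0.335,0, 0,0,0,0,0,0.343,0, 0,0,0,0,0,0.349,0, 0,0,0,0,0,0.354,0, 0,0,0,0,0,0.354,0]'
```

```text
clock: 5.85
tcp_pos: [0.4671, -0.0093, 0.0569]
orientation: [2.002, 2.41, -0.0]
contact_force: [0.3, -0.2, 1.7]
grip_width: 0.0147
```

```bash
python3 -m jog '[0,0,0,0,0,0,0.3, 0,0,0,0,0,0,0.3, 0,0,0,0,0,0,1, 0,0,0,0,0,0,1, 0,0,0,0,0,0,1, 0,0,0,0,0,-0.05,1, 0,0,0,0,0,-0.2,1, 0,0,0,0,0,-0.4,1, 0,0,0,0,0,-0.6,1, 0,0,0,0,0,-0.6,1]'
python3 - <<'E'
from h import *
o=r.get_obs(); M=R.from_rotvec(o['orientation']).as_matrix()
cv2.imwrite("pics/s4.png",cv2.cvtColor(r.grab_frame("scene"),cv2.COLOR_RGB2BGR))
T=np.array([.4305,.211,.15]); print("d/200", (M.T@(T-o['tcp_pos'])/.2).round(3), "turn",(np.degrees(np.arctan2(M[1,1],M[0,1])))/180)
t=cv2.cvtColor(cv2.imread("pics/top3.png"),cv2.COLOR_BGR2RGB)
cv2.imwrite("pics/c3.png",cv2.cvtColor(cv2.resize(t[115:185,280:420],None,fx=5,fy=5,interpolation=cv2.INTER_CUBIC),cv2.COLOR_RGB2BGR))
E
```

```text
clock: 6.85
tcp_pos: [0.4696, -0.0087, 0.1822]
orientation: [1.999, 2.405, 0.012]
contact_force: [0.4, 0.3, 0.8]
grip_width: 0.0852
d/200 [1.117 0.006 0.154] turn 0.05850904796287671
```

View pics/s4.png

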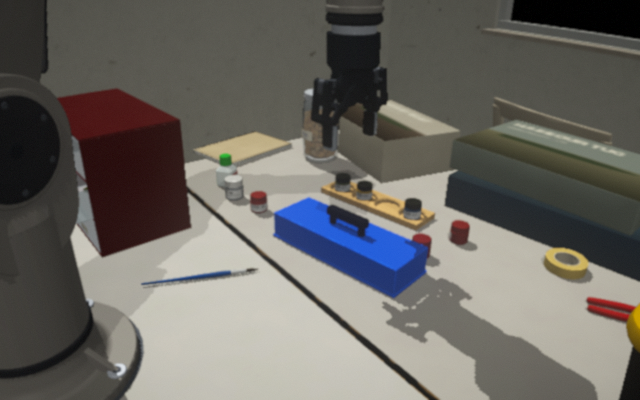

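View pics/c3.png

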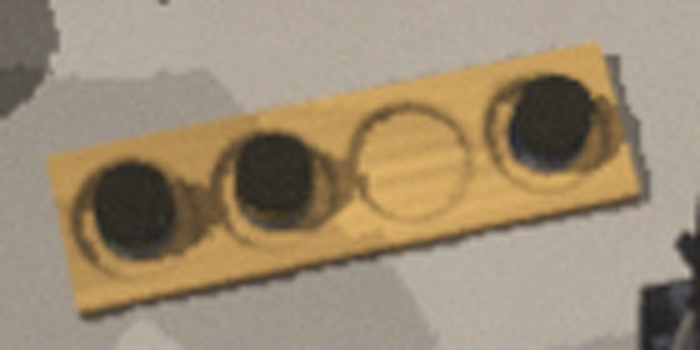

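The cover stands upright on the table at (350,245). In the crop the empty pocket's circle is centred at (412,163), between the second and last pots. I'll measure it and go to the pot.

```bash
python3 -m jog '[0,0,0,0.2,0,0,1, 0,0,0,0.4,0,0,1, 0,0,0,0.6,0,0,1, 0,0,0,0.8,0,0,1, 0,0,0,1,0.006,0.1,1, 0,0,0,1,0.006,0.1,1, 0,0,0,1,0.006,0.1,1]'
python3 - <<'E'
from h import *
f=lambda q:(np.array(q)+.5)/5-.5+[280,115]
print("pocket by circle",onz("top",f([[412,163]]),.012).round(4))
C=onz("top",f([[48,155],[600,43],[640,195]]),.012); print("corners",C.round(4).tolist(),np.linalg.norm(C[0]-C[1]),np.linalg.norm(C[1]-C[2]))
c=(C[0]+C[2])/2; u=C[0]-C[1]; u/=np.linalg.norm(u); print("rack centre",c.round(4),"yaw",np.degrees(np.arctan2(-u[0],u[1])),"pocket",(c-.029*u).round(4))
s=cv2.cvtColor(r.grab_frame("scene"),cv2.COLOR_RGB2BGR); cv2.imwrite("pics/s5.png",s)
cv2.imwrite("pics/c5.png",cv2.resize(s[150:240,210:450],None,fx=3,fy=3,interpolation=cv2.INTER_CUBIC))
o=r.get_obs(); M=R.from_rotvec(o['orientation']).as_matrix()
for z in(.05,.0105):
  T=np.array([.431,.211,z]); print("d/200", (M.T@(T-o['tcp_pos'])/.2).round(3), M.round(3).tolist())
print(proj("scene",[(.431,.211,.034),(.431,.211,0),c-.029*u]).round(1).tolist())
E
```

```text
clock: 7.6
tcp_pos: [0.4317, 0.1883, 0.1575]
orientation: [1.998, 2.41, 0.003]
contact_force: [0.4, -0.5, 0.0]
grip_width: 0.0855
pocket by circle [[0.6389 0.0685 0.012 ]]
corners [[0.647, 0.2181, 0.012], [0.6892, -0.0125, 0.012], [0.6224, -0.0245, 0.012]] 0.23442419996439634 0.06785383878494014
rack centre [0.6347 0.0968 0.012 ] yaw 10.370517001623405 pocket [0.6399 0.0682 0.012 ]
d/200 [0.122 0.01  0.54 ] [[-0.183, 0.983, 0.01], [0.983, 0.183, -0.005], [-0.007, 0.009, -1.0]]
d/200 [0.123 0.008 0.737] [[-0.183, 0.983, 0.01], [0.983, 0.183, -0.005], [-0.007, 0.009, -1.0]]
[[257.6, 193.1], [258.2, 208.7], [386.4, 203.1]]
```

View pics/c5.png

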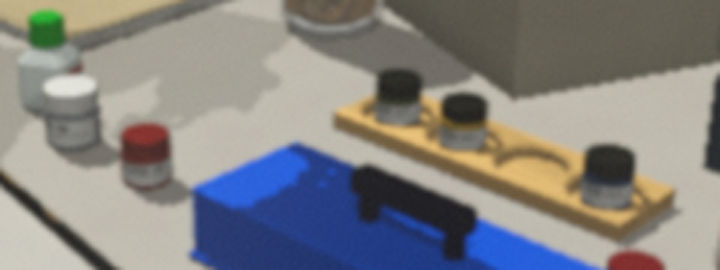

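Pocket circle and rack corners agree on about (0.6395,0.0684), and the predicted pot position matches the scene view at about (258,194). Descending onto the pot.

```bash
python3 -m jog '[0.003,0.002,0,0.12,0.009,0.2,1, 0.003,0.002,0,0.122,0.009,0.4,1, 0.003,0.002,0,0.122,0.009,0.54,1, 0.003,0.002,0,0.122,0.009,0.54,1]'
python3 - <<'E'
from h import *
s=cv2.cvtColor(r.grab_frame("scene"),cv2.COLOR_RGB2BGR)
cv2.imwrite("pics/c6.png",cv2.resize(s[110:230,190:350],None,fx=4,fy=4,interpolation=cv2.INTER_CUBIC))
o=r.get_obs(); M=R.from_rotvec(o['orientation']).as_matrix()
T=np.array([.431,.211,.0105]); print("d/200", (M.T@(T-o['tcp_pos'])/.2).round(3), M[:,2].round(3))
E
```

```text
clock: 8.05
tcp_pos: [0.429, 0.208, 0.0472]
orientation: [-2.01, -2.414, 0.012]
contact_force: [-1.1, -0.3, -0.3]
grip_width: 0.0855
d/200 [0.011 0.006 0.193] [-0.003 -0.004 -1.   ]
```

View pics/c6.png

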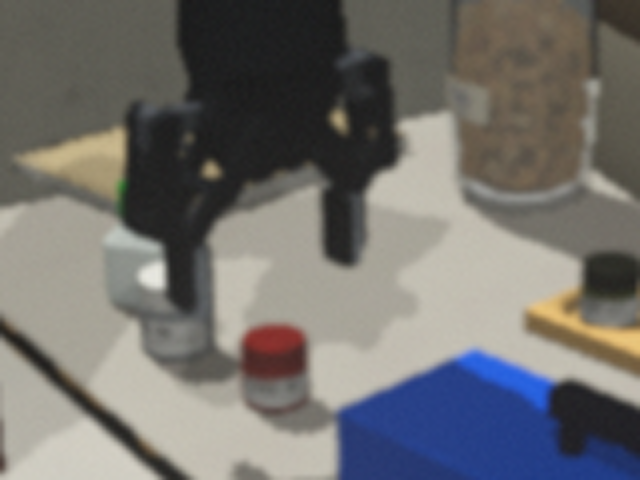

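The fingers straddle the pot: tips at crop (182,305) and (345,262), pot at (275,365). I'll go down and close.

```bash
python3 -m jog '[0,0,0,0.008,0.004,0.1,1, 0,0,0,0.008,0.006,0.17,1, 0,0,0,0.008,0.006,0.185,1, 0,0,0,0.008,0.006,0.185,1, 0,0,0,0.008,0.006,0.185,0.5, 0,0,0,0.008,0.006,0.185,0.4, 0,0,0,0.008,0.006,0.185,0.3, 0,0,0,0.008,0.006,0.185,0, 0,0,0,0.008,0.006,0.185,0, 0,0,0,0.008,0.006,0.185,0, 0,0,0,0.008,0.006,0.185,0]' 40
```

```text
clock: 9.2
tcp_pos: [0.4313, 0.2106, 0.0127]
orientation: [2.011, 2.414, -0.006]
contact_force: [-1.1, -0.7, 7.6]
grip_width: 0.0314
```

```bash
python3 - <<'E'
from h import *
s=cv2.cvtColor(r.grab_frame("scene"),cv2.COLOR_RGB2BGR)
cv2.imwrite("pics/c7.png",cv2.resize(s[130:250,190:350],None,fx=4,fy=4,interpolation=cv2.INTER_CUBIC))
t=cv2.cvtColor(r.grab_frame("top"),cv2.COLOR_RGB2BGR)
cv2.imwrite("pics/t7.png",t)
E
```

```text
(no output)
```

View pics/c7.png

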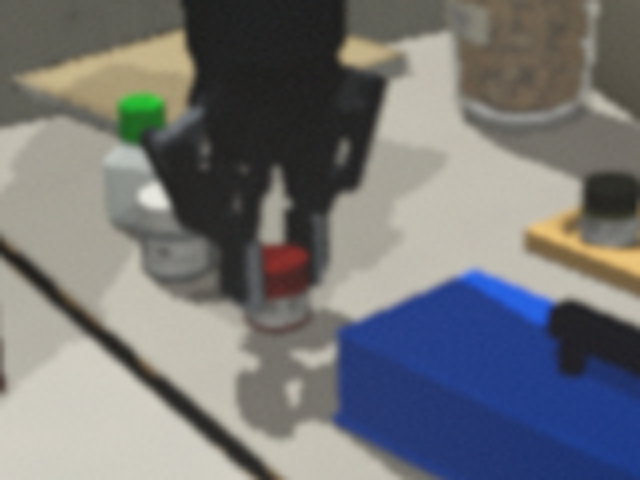

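The red pot is gripped between the fingertips at crop (280,285), width 31 mm for a 33 mm pot. Lifting it.

```bash
python3 -m jog '[0,0,0,0,0,-0.05,0, 0,0,0,0,0,-0.15,0, 0,0,0,0,0,-0.27,0, 0,0,0,0,0,-0.4,0, 0,0,0,0,0,-0.45,0, 0,0,0,0,0,-0.45,0]'
python3 - <<'E'
from h import *
o=r.get_obs(); M=R.from_rotvec(o['orientation']).as_matrix()
T=np.array([.6395,.0684,.1]); print("d/200", (M.T@(T-o['tcp_pos'])/.2).round(3), M.round(3).tolist())
s=cv2.cvtColor(r.grab_frame("scene"),cv2.COLOR_RGB2BGR)
cv2.imwrite("pics/c8.png",cv2.resize(s[90:240,190:390],None,fx=4,fy=4,interpolation=cv2.INTER_CUBIC))
E
```

```text
clock: 9.9
tcp_pos: [0.4323, 0.2115, 0.1041]
orientation: [2.01, 2.413, -0.001]
contact_force: [0.8, 0.6, -2.1]
grip_width: 0.0314
d/200 [-0.891  0.89   0.021] [[-0.181, 0.984, 0.0], [0.984, 0.181, -0.001], [-0.001, -0.0, -1.0]]
```

View pics/c8.png

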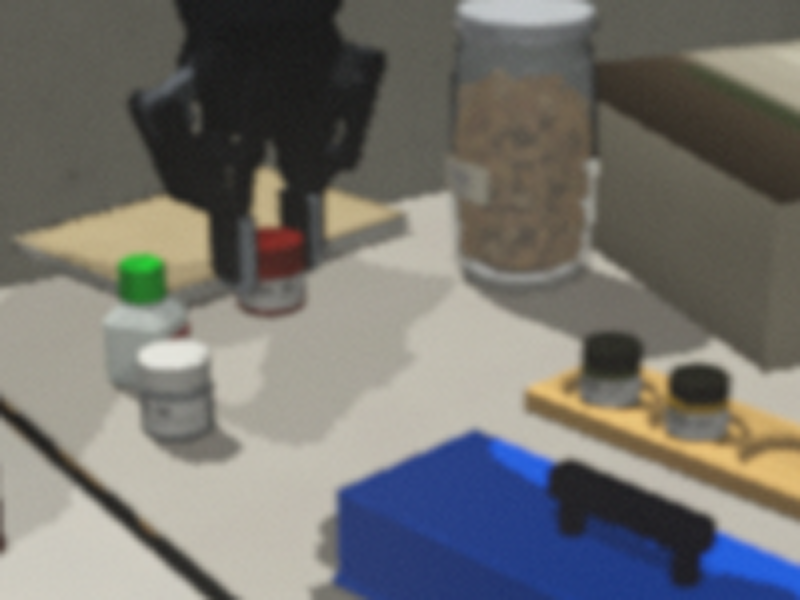

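The pot is held upright at crop (272,270). The small red patch at (180,330) is on the bottle's side, since the top view shows no other red cap there. Moving over the pocket.

```bash
python3 -m jog '[0,0,0,-0.06,0.06,0,0, 0,0,0,-0.18,0.18,0,0, 0,0,0,-0.32,0.32,0,0, 0,0,0,-0.46,0.46,0,0, 0,0,0,-0.6,0.6,0,0, 0,0,0,-0.72,0.72,0,0, 0,0,0,-0.82,0.82,0,0, 0,0,0,-0.891,0.89,0.02,0, 0,0,0,-0.891,0.89,0.02,0, 0,0,0,-0.891,0.89,0.02,0]'
python3 - <<'E'
from h import *
o=r.get_obs(); M=R.from_rotvec(o['orientation']).as_matrix()
for z in (.04,.0172):
  T=np.array([.6395,.0684,z]); print("d/200", (M.T@(T-o['tcp_pos'])/.2).round(3), M[:,2].round(3).tolist())
s=cv2.cvtColor(r.grab_frame("scene"),cv2.COLOR_RGB2BGR)
cv2.imwrite("pics/c9.png",cv2.resize(s[120:240,300:460],None,fx=5,fy=5,interpolation=cv2.INTER_CUBIC))
print("pot base expected",proj("scene",[(*o['tcp_pos'][:2],o['tcp_pos'][2]-.0127)]),"pocket",proj("scene",[(.6395,.0684,.012)]))
E
```

```text
clock: 10.95
tcp_pos: [0.6375, 0.068, 0.0971]
orientation: [-2.01, -2.412, 0.008]
contact_force: [-0.8, 0.1, -1.0]
grip_width: 0.0321
d/200 [0.001 0.012 0.285] [-0.005, -0.003, -1.0]
d/200 [0.001 0.012 0.399] [-0.005, -0.003, -1.0]
pot base expected [[388.5485448  169.58158328]] pocket [[386.17017091 203.10388311]]
```

View pics/c9.png

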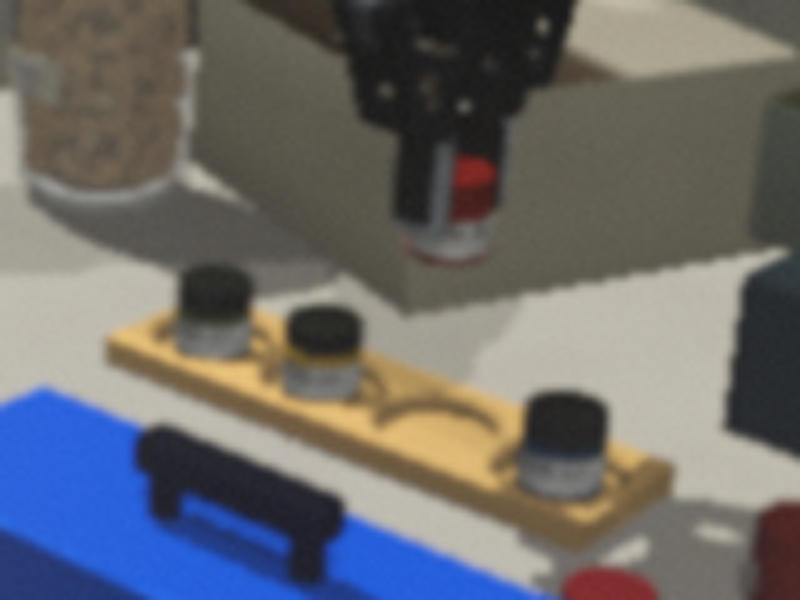

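The pot hangs upright with its base at crop (450,250), above the empty pocket at (437,425), as predicted to within about 2 px. Lowering it.

```bash
python3 -m jog '[0,0,0,0.001,0.006,0.06,0, 0,0,0,0.001,0.012,0.14,0, 0,0,0,0.001,0.012,0.22,0, 0,0,0,0.001,0.012,0.28,0, 0,0,0,0.001,0.012,0.3,0, 0,0,0,0.001,0.012,0.3,0]'
python3 - <<'E'
from h import *
o=r.get_obs(); M=R.from_rotvec(o['orientation']).as_matrix()
T=np.array([.6395,.0684,.0172]); print("d/200", (M.T@(T-o['tcp_pos'])/.2).round(3))
s=cv2.cvtColor(r.grab_frame("scene"),cv2.COLOR_RGB2BGR)
cv2.imwrite("pics/c10.png",cv2.resize(s[140:240,310:450],None,fx=5,fy=5,interpolation=cv2.INTER_CUBIC))
E
```

```text
clock: 11.6
tcp_pos: [0.6388, 0.0691, 0.0364]
orientation: [-2.008, -2.412, 0.01]
contact_force: [-0.3, 0.3, 0.4]
grip_width: 0.0319
d/200 [-0.004  0.004  0.096]
```

View pics/c10.png

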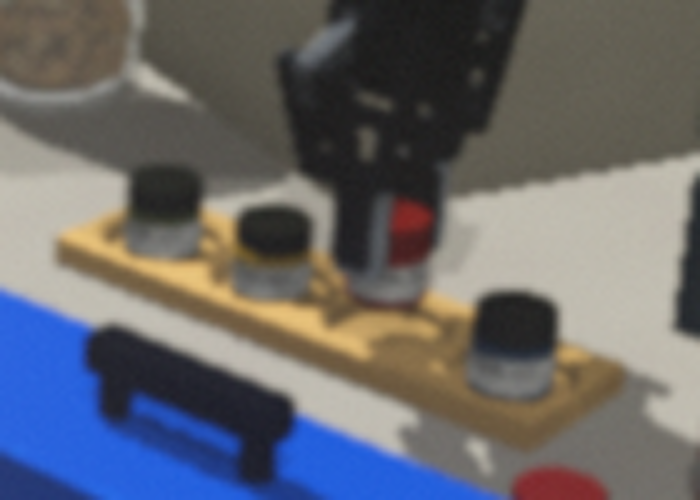

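The pot is lined up over the pocket, base at crop (385,295), still clear of the rim. Lowering gently to the floor.

```bash
python3 -m jog '[0,0,0,-0.004,0.004,0.03,0, 0,0,0,-0.004,0.004,0.06,0, 0,0,0,-0.004,0.004,0.08,0, 0,0,0,-0.004,0.004,0.09,0, 0,0,0,-0.004,0.004,0.097,0, 0,0,0,-0.004,0.004,0.1,0, 0,0,0,-0.004,0.004,0.1,0]'
python3 - <<'E'
from h import *
s=cv2.cvtColor(r.grab_frame("scene"),cv2.COLOR_RGB2BGR)
cv2.imwrite("pics/c11.png",cv2.resize(s[140:240,310:450],None,fx=5,fy=5,interpolation=cv2.INTER_CUBIC))
E
```

```text
clock: 12.35
tcp_pos: [0.6403, 0.0685, 0.0173]
orientation: [-2.009, -2.413, 0.008]
contact_force: [-0.4, -0.7, -1.1]
grip_width: 0.0315
```

View pics/c11.png

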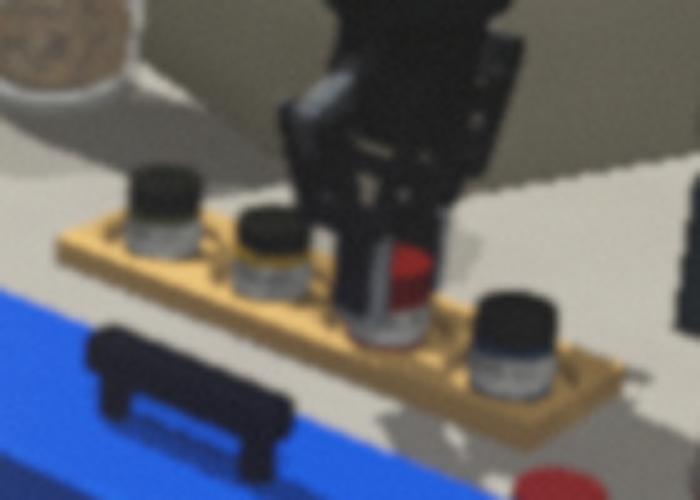

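```bash
python3 -m jog '[0,0,0,0,0,0.004,0, 0,0,0,0,0,0.007,0, 0,0,0,0,0,0.007,0]'
```

```text
clock: 12.7
tcp_pos: [0.6405, 0.0685, 0.0168]
orientation: [-2.009, -2.413, 0.007]
contact_force: [-2.3, 0.3, 6.2]
grip_width: 0.0317
```

The force reading is now 6 N upward, so the pot is on the pocket floor. Releasing gently and retreating.

```bash
python3 -m jog '[0,0,0,0,0,0,0.45, 0,0,0,0,0,0,0.5, 0,0,0,0,0,0,0.7, 0,0,0,0,0,0,0.7, 0,0,0,0,0,0,0.7, 0,0,0,0,0,-0.1,0.7, 0,0,0,0,0,-0.3,0.7, 0,0,0,0,0,-0.5,0.7, 0,0,0,0,0,-0.7,0.7, 0,0,0,0,0,-0.9,0.7, 0,0,0,0,0,-0.9,0.7]'
python3 - <<'E'
from h import *
for n in("scene","top"): cv2.imwrite(f"pics/{n}12.png",cv2.cvtColor(r.grab_frame(n),cv2.COLOR_RGB2BGR))
s=cv2.imread("pics/scene12.png")
cv2.imwrite("pics/c12.png",cv2.resize(s[150:300,260:460],None,fx=4,fy=4,interpolation=cv2.INTER_CUBIC))
E
```

```text
clock: 13.8
tcp_pos: [0.645, 0.0688, 0.2032]
orientation: [2.008, 2.41, 0.006]
contact_force: [1.3, 0.5, 0.2]
grip_width: 0.0597
```

View pics/c12.png

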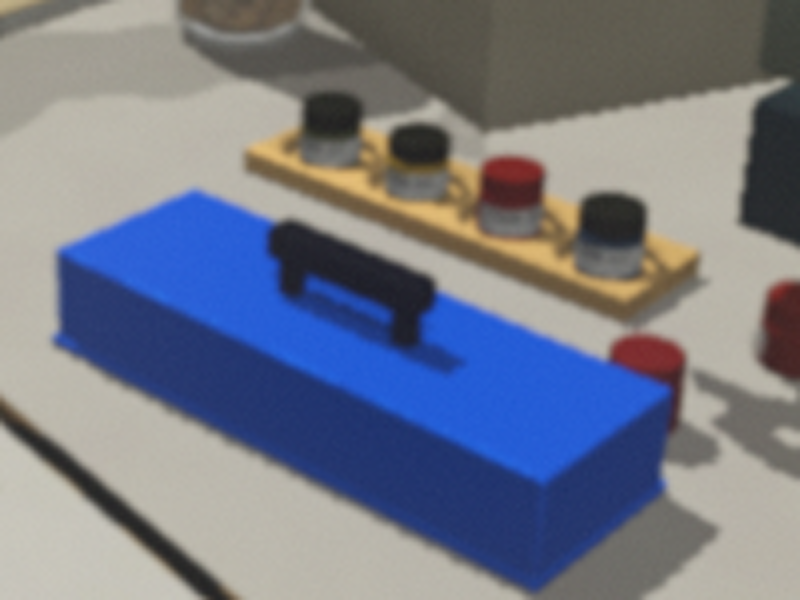

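View pics/top12.png

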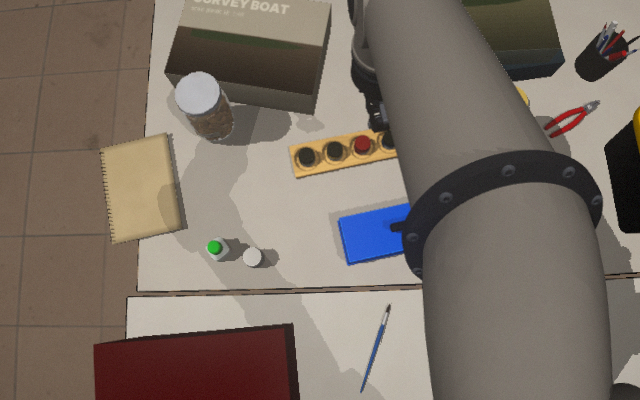

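The pot stands upright in the third pocket at (362,145) in the top view, and the cover is level on the table. One numeric check before handing in.

```bash
python3 - <<'E'
from h import *
t=cv2.cvtColor(cv2.imread("pics/top12.png"),cv2.COLOR_BGR2RGB)
s=cv2.cvtColor(cv2.imread("pics/scene12.png"),cv2.COLOR_BGR2RGB)
for lo,hi in(((0,110,40),(8,255,255)),((170,110,40),(180,255,255))):
    for c,st,m in blobs(t,lo,hi):
        if 330<c[0]<390 and c[1]<180: print("top",c,st,onz("top",[c],.038).round(4))
print("cap top centre expected in scene at pocket centre:",proj("scene",[(.6395,.0684,.038)]), "seen",512/4+260,170/4+150)
print("tri",tri((361.5,144.5),(388,192.5)))
P=r.get_obs(); print(P['qvel'].round(3))
E
```

```text
top [361.6 143.8] [354 136  16  17 223] [[0.6374 0.0713 0.038 ]]
cap top centre expected in scene at pocket centre: [[387.2173148  191.21198544]] seen 388.0 192.5
tri (array([0.6395868 , 0.0695797 , 0.03398211]), np.float64(0.005379939256531126))
[ 0.004  0.034 -0.012  0.038 -0.002 -0.003  0.002]
```

The pot is within about 4 mm of the pocket centre, with its cap at the right height. I'll let the arm settle and hand in.

```bash
python3 -m jog '[0,0,0,0,0,0,0.7, 0,0,0,0,0,0,0.7, 0,0,0,0,0,0,0.7]' && python3 -c "
from bench import r
print(r.hand_in())"
```

```text
clock: 14.2
tcp_pos: [0.6411, 0.0689, 0.1965]
orientation: [-2.009, -2.413, 0.007]
contact_force: [-0.5, -0.4, -0.5]
grip_width: 0.0597
the job is handed in; nothing more can be done
None
```

I lifted the blue cover off the rack and set it upright on the table at about (0.467, -0.009), roughly 0.2 m from the rack. I then stood the leftmost red pot in the empty pocket, the third from the left. The job was handed in at 14.2 s, and no verdict was reported.

- **Pot position:** in the last top view the cap centre is about 4 mm from the pocket centre. Combining the two views puts it about 1 mm off; their rays miss each other by 5 mm.
- **Pot height:** I lowered it until the wrist read about 6 N upward, with the fingers 4.1 mm above where they gripped it on the table. That matches the pocket floor at 4 mm. It looks upright in the pictures.
- **Cover:** it looks level in the last picture. I let go at the same gripper height at which I had picked it up, once the table was carrying it.
- **Retreat:** the gripper finished about 0.2 m above the table, clear of everything.

No check failed. The two views disagreed by a few millimetres, well inside the 12 mm limit.

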